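# Pin the nut press lever and lock it with a spring cotter

### The arm

A 6-joint arm with a two-finger parallel gripper is mounted at the origin on the work surface. World frame = base frame: x ahead of the robot, y to its left, z up, the work surface at z = 0. Lengths are in mm, angles in rad, forces in N, time in s.
With the tool pointing down it reaches from about 425 to 1125 mm from the base axis. Payload 14.9 kg.
Tool frame: the origin (TCP) lies between the finger pads; the fingertips stand 8 mm ahead of it and the grasp point (between the pads) lies 11 mm behind it; z points along the fingers, y is the line along which they close (so a half turn about z gives the same grasp; the last joint's range is limited). The gripper opens to 91 mm and grips with 3 to 60 N. Pads are 32 mm wide; open, the fingers measure 118 mm over their backs; the gripper's body (76 mm by 178 mm) begins 60 mm behind the grasp point.
Start: joints at [1.231, 0.379, 1.734, -0, 1.028, -0.033], TCP at [211.414, 667.325, 221.932] pointing down, gripper open.
Joint ranges: [-2.77, 2.77], [-0.74, 2.19], [0, 2.66], [-1.06, 4.2], [0.31, 2.87], [-3.08, 3.08]. Speed limits (rad/s): [1.89, 1.89, 2.39, 3.14, 3.14, 3.14].

### API

Orientations are given as a unit quaternion [w, x, y, z].
In Python, from cell import env, viewer gives the robot as it stands.
- The arm moves only by the shell command python3 -m pendant 'ROWS' [FORCE]. ROWS is JSON, a list that holds one entry, the list of rows, each a list of 7 numbers: the shift along the tool's x, y, z in cm, then the turn, a rotation vector about the tool's x, y, z in degrees, then the gripper command: -1 is shut, 1 is fully open, values between are in proportion. A call has 1 to 5 rows; each row is the pose to reach, as a shift and turn from the pose commanded when the call began, along the tool's axes at that moment; what a row does not reach only later rows make up. A row lasts 1/12 s, in which the tool goes at most 41.7 mm and 7.16 degrees, less where a joint would pass 70% of its speed; a pose out of reach is approached as far as the arm can. A call with a gripper value outside its range is refused whole. The fingers move at their own pace and stop on an object; FORCE is the grip in N (left out, the last holds). Time passes only in rows, so rows that repeat a pose let the fingers close. It gives the time, the measured TCP pose, the force, the opening and the grip force at its end, in the units of the state.
- env.get_state(): the state, without advancing time (a new reading comes with each control period).
- viewer.capture(name): name is "scene" or "side" or "wrist"; returns a dict with "frame" (384x512x3 uint8, red, green, blue), "z_map" (384x512 float32, mm along the optical axis (not along the pixel's ray), 0 where there is no reading), "fovy" (degrees; the focal length in pixels is half the picture's height over the tangent of half this angle, whatever the lens; pixels are square), "cx", "cy" (the principal point, pixels), "k1" (the pictures are not rectified: a ray, as slopes to the right and down, at radius r is drawn at 1 + k1 r^2 times it, then the intrinsics apply), "R" (3x3) and "t" (3): a world point X has camera coordinates R X + t. Camera axes: x right, y down, z forward; pixel columns grow to the right and rows downward; lengths in mm; the calibration is good to about 2 mm. A picture is of the moment at which its call begins.
- env.close_job(): hands the job in; it is judged then, once.
The state is a dict: "t": time; "joint_positions": joint angles; "qd": joint speeds; "effort": joint torques, N m; "ee_pos": TCP position; "tool_rot": TCP orientation; "ft_force": force on the tool from outside, world axes, zero at the start; "ft_torque": the same for the moment, N m; "opening": finger opening in mm; "grasp_force": force on a finger pad.
Only numpy, scipy, OpenCV 4.12 (cv2) and the standard library are available. Lean on these libraries where they do the work, as an engineer would, in place of code of your own. Each camera call takes 0.05 s, during which the arm holds its last target. There are 200 camera calls.

### The job

The pivot pin of the nut press has worked its way out: push it back fully home through the bracket and lever. Then take the spring cotter standing in the wooden block, find the cross hole in the end of the pin with its straight leg (the pin has turned a little, so swing the hole upright) and push the leg down through it until the bow snaps over the pin and the cotter sits home; let go. Feel your way, never force anything on the press, and leave the other things on the counter where they are.

Things in the scene. Friction and masses are not known exactly. Their poses are not given: they have to be found in the camera images.
- press: Hand lever nut press, fixed. Origin on the counter under the pivot; x along the lever to its wooden grip, y along the pivot pin, z up. Base board x -60 to 220 mm, 110 wide, 16 thick. Bracket cheeks 34 wide, outer faces at y = -17 and 17, tops at 117 mm. A fixed spacer sleeve, 28 across, covers the pin from y = -17 to -33. Pin axis at z = 100 mm. Grip end at x = 313, z = 133. Damaged above 40 N.
- pin (a joint): How far the pivot pin has backed out along the press's +y, m: 0 is fully home, at a hard stop; it slides on about 4 N of friction. While it is out, its cross hole is hidden in the sleeve. The pin also turns stiffly about its own axis (about 0.04 N m, 4 N at the hole's mouth) and stays where it is turned. Pushed with more than 40 N it is damaged.
- pin_head (a point): Centre of the outer face of the pin's head, on the pin axis (32 mm disc, 8 mm thick, at the +y end). Push it along the press's -y. Moves with the pin; axes as the press. The leg's foot stands 10 to 11 mm above the pin's axis on solid pin, and drops below 5.5 mm in the hole's mouth.
- pin_hole (a point): Point on the pin's axis in the middle of the cross hole; axes as the press, not turning with the pin. Steel pin, 22 mm across, end 16 mm beyond the hole. Hole 8 mm wide, right through; its top starts turned 15 to 30 degrees from upright towards the lever (+x), which no reading tells: feel for its mouth and swing it upright with the leg. Pin home: at y = -41 mm, 8 mm past the sleeve.
- cotter: Steel spring cotter, 82 mm long, 60 g, upright in the block's slot with play (leans a few degrees). Origin at the foot of the straight leg, z up the leg, x to the bow, y across its flat plane. Leg 6 mm round, round end, to z = 51. On top a flat finger tab to grasp: x -11 to 15, 14 mm thick along y, z 51 to 82. It goes in either way round, its flat plane square to the pin's axis.
- bow (a joint): How far the bow is sprung open, rad: 0 relaxed, about 0.15 as its throat passes the pin, near 0 once snapped over. The bow is a 5 mm wire at +x of the leg, out to x = 19 mm, z 12 to 56: flared foot, throat 7 mm from the leg's axis at z = 28, pocket for the pin at z = 38. It meets the pin when the foot is about 18 mm below the pin's axis, needs 10 to 20 N and snaps over 12 to 14 mm deeper.
- cotter_seat (a point): Point on the leg's axis 38 mm above its foot; with the cotter home it lies on the pin's axis, at pin_hole. 2 mm deeper the tab's underside meets the top of the pin, hard. Axes as the cotter.
- cotter_tab (a point): Point in the finger tab, 8 mm below its top, mid-thickness: where to grasp. Axes as the cotter.
- block: Fixed wooden block 130 x 50 x 38 mm, origin under its centre. The cotter's slot (26 x 8 mm, 30 mm deep, long along x) is centred at x = +42 mm; a spare thin pin stands at x = -42 mm, top 64 mm above the counter.
- tub_peas: Clear tub of dried peas, 104 mm across, 68 mm high, bystander; origin under its centre.
- nut_bowl: Steel bowl of walnuts, 150 mm across, 60 mm high, bystander; origin under its centre.
- wrench: Steel wrench lying on the counter, about 180 mm long, bystander.
- brush: Hand brush lying on the counter, about 200 mm long, bystander.
- oil_tin: Small oil tin, 48 mm across, 75 mm high, bystander; origin under its centre.
- scoop: Nut scoop with a yellow handle, 170 mm long, 28 mm high, bystander.
Things that resemble listed ones, but are neither listed nor needed, are in the scene too. Leave any red or turquoise look-alike of the cotter alone.

How it is judged (in metres and radians):
On the way, in this order (a step that is already met when the one before it is completed fails the run):
1. the pivot pin is pushed fully home (value of joint pin below 0.002 m), for 0.2 s.
2. the cotter is lifted out of the block (height (world z) of cotter above 0.05 m), for 0.1 s.
At the end, for the whole second after the job is handed in: The pin is home (within 5 mm, the cotter's own play), the cotter's leg is through the cross hole with its seat point within 4.5 mm of the hole's middle and its flat plane square to the pin within 0.25 rad, the bow is closed round the pin (under 0.06 rad), and the cotter is at rest (value of joint pin below 0.005 m and distance between cotter_seat and pin_hole below 0.0045 m and angle between the y axis of cotter and the y axis of pin_hole, either way round below 0.25 rad and value of joint bow below 0.06 rad and linear speed of cotter below 0.02 m/s); the robot touches nothing.
It fails at once if the press, its pin or the cotter in it is forced (more than 40 N) (contact force between press and anything else above 40 N).
It fails at once if a bystander is moved more than 30 mm (distance of any of tub_peas, nut_bowl, wrench, brush, oil_tin, scoop from where it was at the start of the episode above 0.03 m).
It also fails if it takes over 61 s, if anything falls off the work surface, if the arm or the gripper's body presses on something with over 40 N, if the wrist force passes 120 N, or if a joint passes its speed limit or range.

## Working session

There is one attempt and no reset: what is moved stays moved. The work goes in short steps, Python scripts to look and compute and a shell command to move; the robot and the scene stay as the last step left them, time stands still between calls to the robot, and variables do not carry over. Pictures are saved under pics/ and viewed, at most 10 in all, crops included, and the job is handed in when it is done.

```bash
ls; mkdir -p pics
cat > h.py <<'E'
import numpy as np,cv2
from scipy.spatial.transform import Rotation as Ro
from cell import env,viewer
def cap(n):
    c=viewer.capture(n); np.save(f'pics/{n}.npy',c,allow_pickle=True); return c
def load(n): return np.load(f'pics/{n}.npy',allow_pickle=True).item()
def ray(c,u,v):
    f=c['frame'].shape[0]/2/np.tan(np.radians(c['fovy'])/2)
    p=np.array([(u-c['cx'])/f,(v-c['cy'])/f]); q=p.copy()
    for _ in range(30): q=p/(1+c['k1']*(q@q))
    d=np.array([q[0],q[1],1.]); R=np.array(c['R']);t=np.array(c['t'])
    return -R.T@t, R.T@d
def px(c,u,v,z=None):
    o,d=ray(c,u,v)
    s=c['z_map'][int(round(v)),int(round(u))] if z is None else (z-o[2])/d[2]
    return o+s*d
def proj(c,X):
    f=c['frame'].shape[0]/2/np.tan(np.radians(c['fovy'])/2)
    x=np.array(c['R'])@np.array(X)+np.array(c['t']); q=x[:2]/x[2]; q=q*(1+c['k1']*(q@q))
    return q*f+[c['cx'],c['cy']]
def totool(d):
    w,x,y,z=env.get_state()['tool_rot']
    return Ro.from_quat([x,y,z,w]).inv().apply(d)
E
python3 - <<'E'
from h import *
for n in('scene','side','wrist'):
    c=cap(n); cv2.imwrite(f'pics/{n}0.png',cv2.resize(c['frame'][:,:,::-1],(800,600),interpolation=cv2.INTER_CUBIC))
    print(n,c['fovy'],c['k1'],-np.array(c['R']).T@np.array(c['t']))
print(env.get_state())
E
```

```text
pics
scene 45.13117881341742 0.03693557006980498 [1069.2224997   662.75022464 1365.15062855]
side 56.45323318449041 -0.023404187253233646 [  -9.19287766 -620.91882035  780.21587558]
wrist 58.24885728138015 -0.03749325845984712 [130.13989539 691.62563882 384.0075553 ]
{'t': 0.15, 'joint_positions': array([ 1.23068315e+00,  3.79328368e-01,  1.73463692e+00,  1.55962917e-06,
        1.02850145e+00, -3.32992214e-02]), 'qd': array([ 2.29939141e-05, -1.52596311e-03, -3.64128707e-03,  2.79049632e-04,
       -2.21545168e-03, -8.18171763e-04]), 'effort': array([ 2.30520891e-03, -7.64107919e+01, -4.34654617e+01,  6.51974534e-02,
        4.08574787e-02, -1.55529375e-05]), 'ee_pos': array([211.32236656, 667.03136151, 221.41558106]), 'tool_rot': array([-8.17817142e-05,  1.52806363e-01,  9.88256052e-01, -4.29324606e-04]), 'ft_force': array([ 0.38826546,  0.17479611, -0.29995503]), 'ft_torque': array([-0.00704611, -0.04279213, -0.01770818]), 'grasp_force': 0.0, 'opening': 91.02536694961375}
```

View pics/scene0.png

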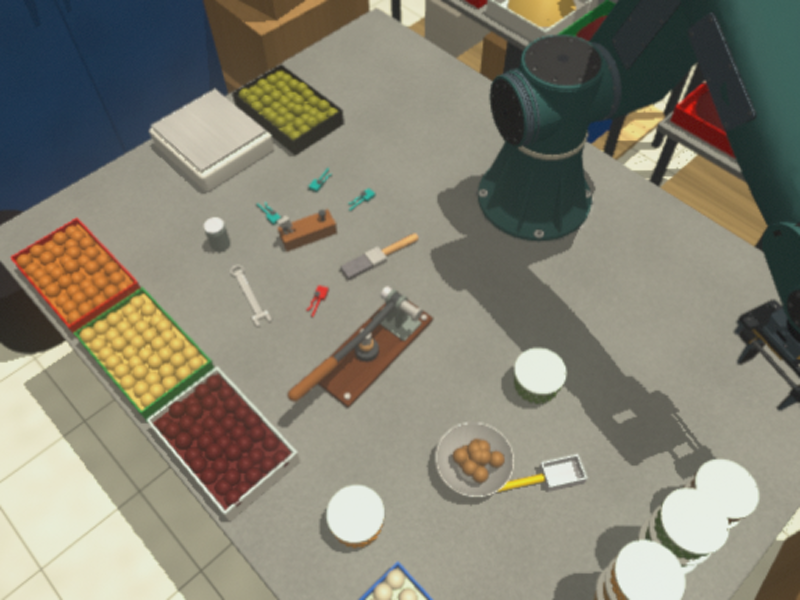

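View pics/side0.png

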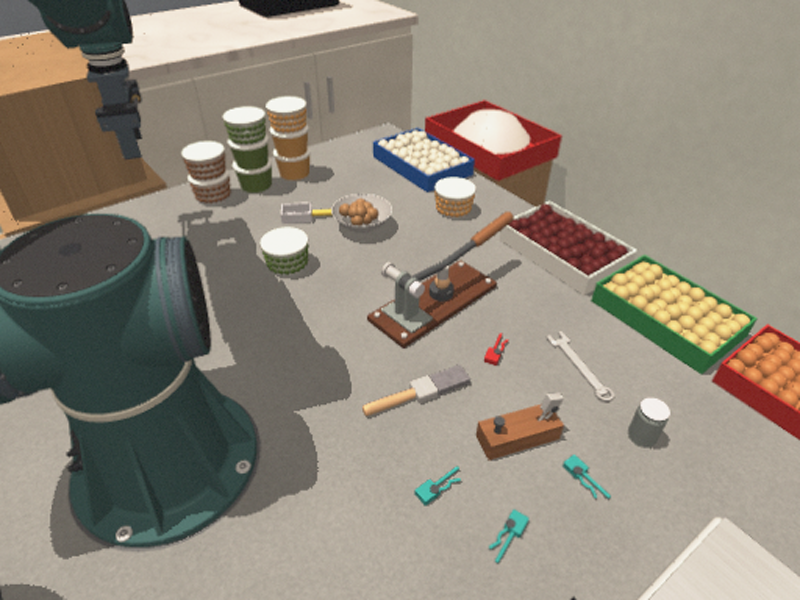

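The scene view shows the press at about (370,340), with its pivot near (395,300) and its grip end near (293,392). The block is at (308,230).
What could be taken for the cotter, in scene px: the grey tab standing in the block at (285,224), turquoise ones at (268,212), (320,180) and (362,198), a red one at (318,298), and the spare thin pin at (323,215). I choose the grey one at (285,224) and will check it in a close crop.

Run:
```python
from h import *
out=np.zeros((600,800,3),np.uint8)
# native crops 80x60 -> x5
spec=[('scene',235,175),('scene',165,122),('side',222,160),('side',310,240)]
for i,(n,u,v) in enumerate(spec):
    c=load(n)['frame'][v:v+60,u:u+80,::-1]
    out[300*(i//2):300*(i//2)+300,400*(i%2):400*(i%2)+400]=cv2.resize(c,(400,300),interpolation=cv2.INTER_CUBIC)
cv2.imwrite('pics/crops.png',out)
```

```text
(no output)
```

View pics/crops.png

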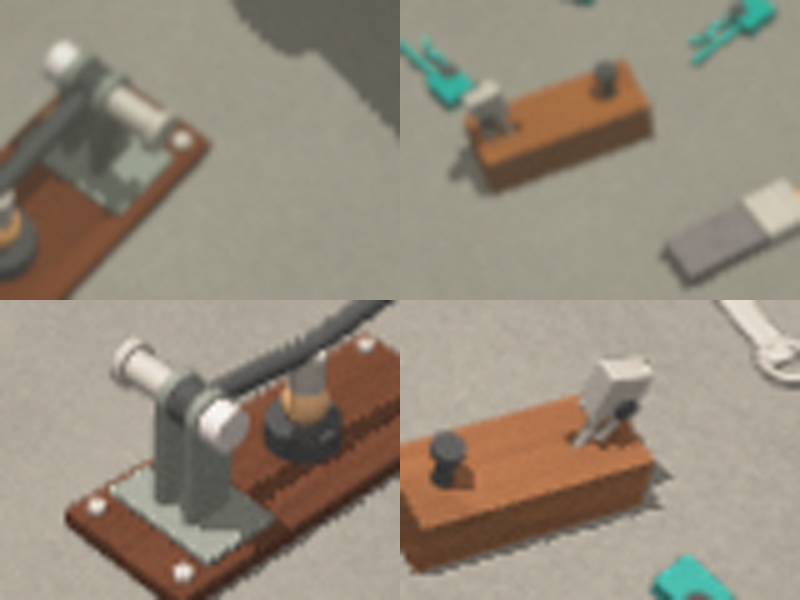

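The crops confirm the grey cotter in the block's slot, crop 2 at (485,105) and crop 4 at (615,400). In crop 1 the pin's head (flanged end) is at (160,125) and the sleeve end at (62,60). Next I measure with the depth data.

```bash
cat >> h.py <<'E'
def cloud(c):
    f=c['frame'].shape[0]/2/np.tan(np.radians(c['fovy'])/2)
    v,u=np.mgrid[0:384,0:512]
    K=np.array([[f,0,c['cx']],[0,f,c['cy']],[0,0,1.]])
    p=np.stack([(u.ravel()-c['cx'])/f,(v.ravel()-c['cy'])/f],1); q=p.copy()
    for _ in range(20): q=p/(1+c['k1']*(q**2).sum(1))[:,None]
    X=np.c_[q,np.ones(len(q))]*c['z_map'].ravel()[:,None]
    X=(X-np.array(c['t']))@np.array(c['R'])
    X[c['z_map'].ravel()==0]=np.nan
    return X.reshape(384,512,3)
E
python3 - <<'E'
from h import *
np.set_printoptions(suppress=True,precision=1)
c=load('scene'); s=load('side')
k=.64
P=lambda u,v: px(c,u*k,v*k)
print('headends scene',px(c,235+32,175+25),px(c,235+12,175+12),'grip',P(295,390))
print('block',P(308,230),'tab',px(c,165+17,122+19),'side tab',px(s,310+44,240+15),'spare',px(c,165+41,122+14.5))
print('side head/sleeve',px(s,222+26,160+12),px(s,222+44,160+24))
hd=px(c,267,200)
for n,cc in(('scene',c),('side',s)):
    X=cloud(cc).reshape(-1,3); I=cc['frame'].reshape(-1,3).astype(int)
    d=np.linalg.norm(X[:,:2]-hd[:2],axis=1)
    m=(d<350)&(abs(X[:,2]-16)<4)&(I[:,0]>I[:,2]*1.5)&(I[:,0]<170)
    r=cv2.minAreaRect(X[m][:,:2].astype(np.float32)); print(n,m.sum(),r,cv2.boxPoints(r).tolist(),X[m][:,2].mean())
    b=px(c,308*k,230*k)
    d=np.linalg.norm(X[:,:2]-b[:2],axis=1)
    m=(d<120)&(abs(X[:,2]-38)<5)&(I[:,0]>I[:,2]*1.4)
    r=cv2.minAreaRect(X[m][:,:2].astype(np.float32)); print(n,m.sum(),r,X[m][:,2].mean(),cv2.boxPoints(r).tolist())
    m=(d<120)&(X[:,2]>55)&(X[:,2]<110); Y=X[m]; 
    for j in Y: print(j,end='')
    print()
E
```

```text
headends scene [499.5  95.  112.1] [511.8  14.1 114.2] grip [796.7  66.  130.7]
block [ 488.4 -283.3   39.1] tab [ 531.7 -305.9   91.2] side tab [ 522.9 -320.9   89.4] spare [ 444.5 -279.9   66.2]
side head/sleeve [491.1  80.3 109.5] [498.9   1.1 111.4]
scene 940 ((583.2671508789062, 73.13752746582031), (548.6675415039062, 289.9101257324219), 62.69267654418945) [[328.6118469238281, -104.12406921386719], [586.2139892578125, -237.1241455078125], [837.9224853515625, 250.3991241455078], [580.3203125, 383.3992004394531]] 16.175090668756322
scene 281 ((480.1192626953125, -298.72808837890625), (57.42179870605469, 129.03819274902344), 71.3589096069336) 38.70031768158653 [[409.8077392578125, -305.30999755859375], [532.0765380859375, -346.55560302734375], [550.4307861328125, -292.14617919921875], [428.1619873046875, -250.90057373046875]]
[ 440.1 -290.5   67.8][ 433.5 -293.9   59.8][ 433.9 -286.8   65.9][ 444.7 -291.1   65.5][ 440.9 -290.3   63.1][ 441.4 -283.1   69.5][ 436.4 -284.    64.6][ 434.1 -280.9   65.4][ 445.7 -290.8   61. ][ 443.1 -288.1   61. ][ 443.4 -281.    67.2][ 439.5 -280.4   6
[... 5320 characters left out ...]
6.  -281.3   64.1][ 438.8 -282.1   62.8][ 439.3 -284.7   65.2][ 441.9 -285.8   64.2][ 444.3 -286.9   63.5][ 445.2 -289.2   65.3][ 446.2 -291.4   66.9][ 435.6 -282.2   61.4][ 435.2 -285.5   65.3][ 436.7 -287.3   66. ][ 439.3 -288.3   65. ][ 443.1 -288.4   62.2][ 442.9 -291.5   65.6][ 446.5 -291.8   63. ][ 449.1 -292.7   61.9][ 433.5 -284.3   61.4][ 434.3 -286.7   63.3][ 434.5 -289.5   66.2][ 436.9 -290.7   65.5][ 437.8 -292.9   67.2][ 441.5 -293.1   64.4][ 443.1 -294.8   65. ][ 432.4 -288.7   63. ][ 433.2 -291.1   65. ][ 436.4 -291.6   62.9][ 437.8 -293.5   63.9][ 440.2 -294.6   63.1][ 442.1 -296.1   63.2][ 434.7 -290.6   59.2][ 433.8 -294.1   63.8][ 437.1 -294.6   61.6][ 440.2 -295.3   59.9]
```

```bash
cat >> h.py <<'E'
from scipy.optimize import least_squares
def press_pts(c,pose,box):
    X=cloud(c).reshape(-1,3); p=(X-[pose[0],pose[1],0])@Ro.from_euler('z',pose[2]).as_matrix()
    m=np.all((p>np.array(box)[:,0])&(p<np.array(box)[:,1]),axis=1); return X[m],p[m]
E
python3 - <<'E'
from h import *
np.set_printoptions(suppress=True,precision=1)
pose=[505,27,np.radians(8.4)]
for n in('scene','side'):
    c=load(n)
    X,p=press_pts(c,pose,[[-85,250],[-85,85],[11,21]]); r=cv2.minAreaRect(X[:,:2].astype(np.float32))
    print(n,len(X),r)
    X,p=press_pts(c,pose,[[-30,10],[-90,110],[85,122]])
    o=np.argsort(p[:,1]); print(p[o][::1])
c=load('scene')
print(totool(np.array([490,150,222])-env.get_state()['ee_pos'])/10)
E
```

```text
scene 1220 ((595.804931640625, 46.85847091674805), (310.059326171875, 127.8697509765625), 2.1336569786071777)
[[  6.9 -25.  106.6]
 [  7.4 -24.9 101.4]
 [ -2.  -23.3 115.3]
 [  3.4 -23.2 115.8]
 [  3.9 -23.1 110.7]
 [ -6.4 -22.8 110.6]
 [ -5.9 -22.1 117.6]
 [-10.8 -22.1 112. ]
 [  0.6 -21.4 114.1]
 [  6.8 -20.8 110.2]
 [-14.1 -20.5 109.6]
 [ -7.7 -19.6 111.9]
 [  9.5 -18.7 109.4]
 [  5.1 -17.9 110.8]
 [  5.5 -17.3 117.6]
 [  0.6 -17.  118.1]
 [-14.7 -16.9 106.2]
 [  6.9 -16.6 108.3]
 [ -3.6 -16.3 113.8]
 [ -7.9 -15.4 115.4]
 [ -7.4 -15.2 110.3]
 [  9.2 -14.8 106.7]
 [  3.4 -14.8 117.4]
 [  4.8 -13.8 114.2]
 [  0.7 -12.8 115.9]
 [  7.3 -11.9 113. ]
 [ -0.5  -9.5 117.5]
 [  5.1  -9.2 118.6]
 [ -4.7  -8.6 119.3]
 [ -9.1  -8.  114.6]
 [  2.5  -7.1 117.4]
 [ -2.   -6.5 118.4]
 [  8.6  -6.4 119.3]
 [ -9.8  -4.3 117.2]
 [-14.7  -4.1 111.7]
 [  1.5  -3.7 119.3]
 [ -3.6  -3.6 119.2]
 [  7.8  -3.3 109.5]
 [ -2.2  -2.8 109.9]
 [  2.9  -2.7 115.9]
 [  8.7  -2.3 117.3]
 [  4.   -2.  112.1]
 [ -6.2  -1.5 118. ]
 [-11.1  -1.3 112.5]
 [ -4.5  -0.3 115.2]
 [  0.9   0.1 121.9]
 [-14.1   0.5 110.6]
 [ 
[... 8375 characters left out ...]
 117. ]
 [ -6.5  58.6 107.7]
 [-10.5  58.9 101.9]
 [-10.3  59.1 105.5]
 [-10.   59.4 109.1]
 [  2.9  59.5 113.6]
 [ -9.7  59.6 116.5]
 [  3.1  59.7 117.3]
 [  3.1  59.7 109.5]
 [-14.   59.7  99.5]
 [-14.   59.8  95.6]
 [ -9.7  59.8  93.1]
 [-13.3  60.3 106.5]
 [ -9.   60.5  96.2]
 [-13.   60.8 102.2]
 [ -4.5  60.8  89.7]
 [ -4.2  60.9 112.8]
 [ -3.7  61.5 108.3]
 [ -7.9  61.5 110.6]
 [  0.9  61.8 109.6]
 [ -2.2  62.9 114.5]
 [  2.4  63.4 111.8]
 [-10.1  63.7 106.8]
 [ -1.2  64.  117.2]
 [ -5.2  64.3 115.4]
 [ -9.3  64.4 113.6]
 [ -9.2  64.6 109.6]
 [  4.   65.  113.9]
 [-13.2  65.   96.1]
 [-12.8  65.4  99.5]
 [-12.   66.2 102.5]
 [  9.9  66.7 113.7]
 [-11.   67.2 105.3]]
[-42.2 -40.9  -0. ]
```

```bash
python3 -m pendant '[[[-3,-2.9,0,0,0,0,-1],[-6,-5.8,0,0,0,0,-1],[-9,-8.7,0,0,0,0,-1],[-12,-11.6,0,0,0,0,-1],[-14.4,-13.9,0,0,0,0,-1]]]' 10
python3 -m pendant '[[[-3,-2.9,0,0,0,0,-1],[-6,-5.8,0,0,0,0,-1],[-9,-8.7,0,0,0,0,-1],[-12,-11.6,0,0,0,0,-1],[-14.4,-13.9,0,0,0,0,-1]]]'
python3 -m pendant '[[[-3,-2.9,0,0,0,-6,-1],[-6,-5.8,0,0,0,-12,-1],[-9,-8.7,0,0,0,-18,-1],[-12,-11.6,0,0,0,-24,-1],[-14.4,-13.9,0,0,0,-24,-1]]]'
python3 -m pendant '[[[0,0,0,0,0,0,-1],[0,0,0,0,0,0,-1]]]'
python3 - <<'E'
from h import *
np.set_printoptions(suppress=True,precision=1)
c=cap('wrist')
im=cv2.resize(c['frame'][:,:,::-1],(800,600),interpolation=cv2.INTER_CUBIC); cv2.imwrite('pics/w1.png',im)
X=cloud(c).reshape(-1,3)
m=(X[:,0]>420)&(X[:,0]<760)&(X[:,1]>-60)&(X[:,1]<140)&(abs(X[:,2]-16)<3)
print(m.sum(),cv2.minAreaRect(X[m][:,:2].astype(np.float32)))
E
```

```text
t: 0.57
ee_pos: [307.3, 488.8, 221.6]
tool_rot: [-0.0, 0.153, 0.988, -0.0]
ft_force: [1.0, 1.0, -0.9]
opening: 60.8
grasp_force: 0.0
t: 0.98
ee_pos: [402.6, 312.9, 221.9]
tool_rot: [0.0, 0.153, 0.988, -0.0]
ft_force: [0.7, 1.3, -0.3]
opening: 27.4
grasp_force: 0.0
t: 1.4
ee_pos: [497.9, 137.3, 222.0]
tool_rot: [0.0, -0.059, 0.998, 0.0]
ft_force: [0.5, 1.1, 0.2]
opening: 0.5
grasp_force: 0.0
t: 1.57
ee_pos: [497.8, 137.8, 221.8]
tool_rot: [-0.0, -0.054, 0.999, -0.0]
ft_force: [-0.9, 0.8, -0.8]
opening: 0.5
grasp_force: 0.0
7277 ((581.690673828125, 41.4310302734375), (278.032958984375, 110.65033721923828), 5.775581359863281)
```

View pics/w1.png

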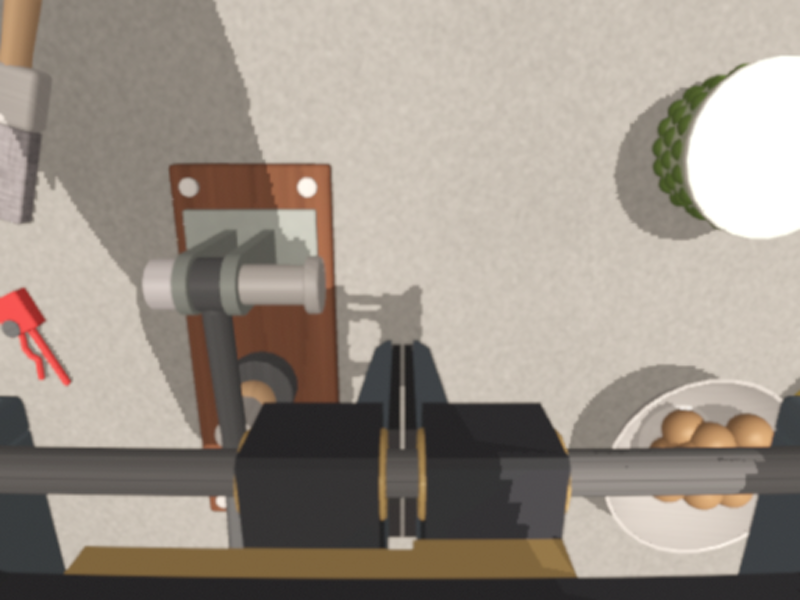

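The wrist view shows the press from above. The sleeve's end is at (145,284), the pin runs to its head face at (325,285), and the green tub at (750,150) is clear of the work.

Run:
```python
from h import *
np.set_printoptions(suppress=True,precision=1)
c=load('wrist');k=.64
for n,u,v in(('sleeve',145,284),('head',325,285),('cheekL',176,284),('cheekR',242,284)): print(n,px(c,u*k,v*k,100))
for n,u,v in(('b1',170,164),('b2',330,164)): print(n,px(c,u*k,v*k,16))
X=cloud(c).reshape(-1,3)
a=np.radians(5.7); o=np.array([581.7-80*np.cos(a),41.4-80*np.sin(a),0]); print('origin',o)
p=(X-o)@Ro.from_euler('z',a).as_matrix()
for lo,hi in((-33,-19),(24,30),(30,36),(36,42),(42,48),(53,62)):
    m=(p[:,1]>lo)&(p[:,1]<hi)&(p[:,2]>95)&(abs(p[:,0])<30)
    q=p[m]; 
    if len(q)>8:
        f=lambda s:np.hypot(q[:,0]-s[0],q[:,2]-s[1])-s[2]
        print(lo,len(q),least_squares(f,[0,100,12],loss='soft_l1').x,np.percentile(q[:,0],[2,98]),'y',np.percentile(q[:,1],[1,99]))
m=(p[:,2]>88)&(abs(p[:,0])<16); print('yrange',np.percentile(p[m][:,1],[0.5,1,2,98,99,99.5]))
```

```text
sleeve [506.9  -4.8 100. ]
head [496.9  94.5 100. ]
cheekL [505.1  12.5 100. ]
cheekR [501.2  49.  100. ]
b1 [448.6 -24.4  16. ]
b2 [437.7  82.5  16. ]
origin [502.1  33.5   0. ]
-33 520 [  0.5 100.1  13.5] [-13.   12.7] y [-32.7 -19.3]
24 1654 [ -6.5 203.9  95.2] [-29.1   8.3] y [24.7 30. ]
30 1114 [-35.5 204.2 101.2] [-28.3   8.5] y [30.  35.9]
36 836 [  5.6 211.  102.3] [-27.8   7.1] y [36.1 41.9]
42 959 [179.4 232.  218.9] [-27.8   6.9] y [42.1 47.9]
53 2771 [192.8 233.9 230.7] [-27.8   8.1] y [53.1 61.9]
yrange [-32.3 -31.1 -28.3 176.8 177.  177.1]
```

```bash
python3 -m pendant '[[[0.6,0,3.5,0,0,-0.5,-1],[0.6,0,7,0,0,-0.5,-1],[0.6,0,10,0,0,-0.5,-1],[0.6,0,12.5,0,0,-0.5,-1],[0.6,0,12.5,0,0,-0.5,-1]]]'
python3 -m pendant '[[[0,-0.6,0,0,0,0,-1],[0,-1.2,0,0,0,0,-1],[0,-1.6,0,0,0,0,-1],[0,-1.9,0,0,0,0,-1],[0,-2.2,0,0,0,0,-1]]]'
```

```text
t: 2.03
ee_pos: [487.9, 139.2, 92.9]
tool_rot: [-0.003, -0.061, 0.998, -0.001]
ft_force: [-1.5, -0.2, -0.6]
opening: 0.4
grasp_force: 0.0
t: 2.45
ee_pos: [494.7, 116.5, 98.1]
tool_rot: [0.001, -0.06, 0.998, 0.0]
ft_force: [-0.0, -0.2, -0.3]
opening: 0.5
grasp_force: 0.0
```

```bash
python3 -m pendant '[[[0,-0.3,0,0,0,0,-1],[0,-0.6,0,0,0,0,-1],[0,-0.9,0,0,0,0,-1],[0,-1.2,0,0,0,0,-1],[0,-1.5,0,0,0,0,-1]]]' | grep -E 'ee_pos|force'
python3 -m pendant '[[[0,-0.2,0,0,0,0,-1],[0,-0.4,0,0,0,0,-1],[0,-0.6,0,0,0,0,-1],[0,-0.8,0,0,0,0,-1],[0,-1.0,0,0,0,0,-1]]]'| grep -E 'ee_pos|force'
```

```text
ee_pos: [495.8, 101.8, 97.0]
ft_force: [-1.2, 3.7, 1.1]
grasp_force: 2.3
ee_pos: [496.9, 91.9, 96.9]
ft_force: [-1.2, 4.6, 2.3]
grasp_force: 2.3
```

```bash
for i in 1; do python3 -m pendant '[[[0,-0.2,0,0,0,0,-1],[0,-0.4,0,0,0,0,-1],[0,-0.6,0,0,0,0,-1],[0,-0.8,0,0,0,0,-1]]]'| grep -E 'ee_pos|ft_force'; done
python3 - <<'E'
from h import *
np.set_printoptions(suppress=True,precision=1)
c=cap('scene'); X=cloud(c).reshape(-1,3)
a=np.radians(5.7); p=(X-[502.6,33.5,0])@Ro.from_euler('z',a).as_matrix()
m=(p[:,2]>102)&(p[:,2]<125)&(abs(p[:,0])<12)&(p[:,1]>-80)&(p[:,1]<90)
print(np.histogram(p[m][:,1],bins=np.arange(-70,90,5)))
im=c['frame'][160:220,225:305,::-1]; cv2.imwrite('pics/s2.png',cv2.resize(im,(800,600),interpolation=cv2.INTER_CUBIC))
E
```

```text
ee_pos: [497.8, 83.8, 96.9]
ft_force: [-3.3, 4.7, 3.6]
(array([ 0,  0,  0,  0,  0,  1,  5,  6,  6,  4,  7,  4,  7,  5,  2,  2,  0,
        6,  2,  6,  1,  0,  0,  0,  0,  0, 10,  0,  0,  0,  0]), array([-70, -65, -60, -55, -50, -45, -40, -35, -30, -25, -20, -15, -10,
        -5,   0,   5,  10,  15,  20,  25,  30,  35,  40,  45,  50,  55,
        60,  65,  70,  75,  80,  85]))
```

View pics/s2.png

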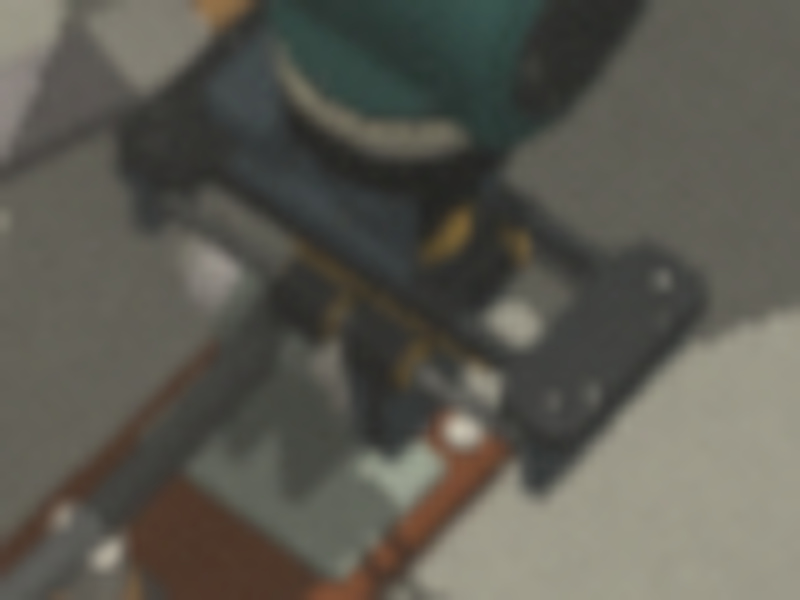

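```bash
python3 -m pendant '[[[0,-0.2,0,0,0,0,-1],[0,-0.4,0,0,0,0,-1],[0,-0.6,0,0,0,0,-1]]]'| grep -E 'ee_pos|ft_force'
python3 -m pendant '[[[0,-0.1,0,0,0,0,-1],[0,-0.2,0,0,0,0,-1],[0,-0.3,0,0,0,0,-1],[0,-0.4,0,0,0,0,-1]]]'| grep -E 'ee_pos|ft_force'
```

```text
ee_pos: [498.5, 77.9, 96.9]
ft_force: [-3.0, 4.3, 1.4]
ee_pos: [499.0, 74.0, 96.9]
ft_force: [-4.0, 3.7, 2.1]
```

```bash
python3 -m pendant '[[[0,-0.1,0,0,0,0,-1],[0,-0.15,0,0,0,0,-1]]]'| grep -E 'ee_pos|ft_force'
python3 -m pendant '[[[0,-0.05,0,0,0,0,-1],[0,-0.1,0,0,0,0,-1]]]'| grep -E 'ee_pos|ft_force'
```

```text
ee_pos: [499.2, 72.5, 96.8]
ft_force: [-3.0, 3.2, 1.5]
ee_pos: [499.3, 71.6, 96.8]
ft_force: [-3.5, 3.6, 2.1]
```

```bash
for i in 1; do python3 -m pendant '[[[0,-0.1,0,0,0,0,-1],[0,-0.2,0,0,0,0,-1]]]'| grep -E 'ee_pos|ft_force'
python3 -m pendant '[[[0,-0.05,0,0,0,0,-1],[0,-0.1,0,0,0,0,-1]]]'| grep -E 'ee_pos|ft_force'; python3 -m pendant '[[[0,-0.05,0,0,0,0,-1],[0,-0.1,0,0,0,0,-1]]]'| grep -E 'ee_pos|ft_force'; done
```

```text
ee_pos: [499.5, 69.6, 96.8]
ft_force: [-3.6, 4.0, 1.9]
ee_pos: [499.6, 69.2, 96.9]
ft_force: [-6.9, 18.6, 4.5]
ee_pos: [499.6, 68.9, 97.0]
ft_force: [-7.6, 28.3, 6.7]
```

```bash
python3 -m pendant '[[[0,0.8,0,0,0,0,-1],[0,1.5,0,0,0,0,-1],[0,1.5,-4,0,0,0,-1],[0,1.5,-8,0,0,0,-1],[0,1.5,-12.5,0,0,0,-1]]]'| grep -E 'ee_pos|ft_force'
python3 -m pendant '[[[0,-4,0,0,0,0,-1],[0,-8,0,0,0,0,0],[-0.5,-12,0,0,0,0,0.3],[-0.8,-16,0,0,0,0,0.3],[-1.2,-20,0,0,0,0,0.3]]]'| grep -E 'ee_pos|ft_force'
python3 -m pendant '[[[-0.4,-4,0,0,0,6,0.3],[-0.8,-8,0,0,0,12,0.3],[-1.1,-12,0,0,0,18,0.3],[-1.4,-16,0,0,0,24,0.3],[-1.6,-20,0,0,0,25.6,0.3]]]'| grep -E 'ee_pos|ft_force'
python3 -m pendant '[[[0,-1.6,0,0,0,0,0.3],[0,-1.6,0,0,0,0,0.3],[0,-1.6,0,0,0,0,0.3]]]'
python3 - <<'E'
from h import *
c=cap('wrist')
im=cv2.resize(c['frame'][:,:,::-1],(800,600),interpolation=cv2.INTER_CUBIC); cv2.imwrite('pics/w2.png',im)
E
```

```text
ee_pos: [497.6, 82.6, 219.5]
ft_force: [0.6, 0.2, 0.2]
ee_pos: [534.4, -116.5, 218.9]
ft_force: [0.9, 0.8, 0.4]
ee_pos: [574.4, -313.4, 218.6]
ft_force: [0.8, 1.0, -0.7]
t: 6.58
ee_pos: [568.6, -326.6, 218.2]
tool_rot: [-0.0, 0.163, 0.987, -0.0]
ft_force: [-0.3, -0.3, 0.0]
opening: 59.1
grasp_force: 0.0
```

View pics/w2.png

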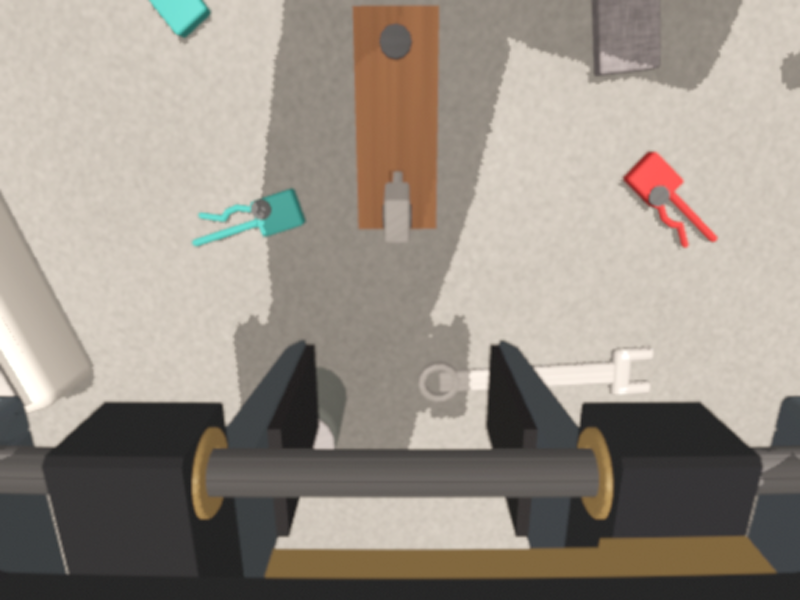

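The wrist view shows the block at (397,120) with the spare pin at (397,40). The tab's top is at (397,220) and the bow side faces the robot at (397,180). Fingers and tab are aligned.

Run:
```python
from h import *
np.set_printoptions(suppress=True,precision=3)
c=load('wrist'); X=cloud(c); k=.64
s=env.get_state(); w,x,y,z=s['tool_rot']; T=Ro.from_quat([x,y,z,w]); print(T.as_matrix(),s['ee_pos'])
sub=X[int(165*k):int(255*k),int(375*k):int(420*k)].reshape(-1,3)
q=T.inv().apply(sub-s['ee_pos'])   # tool frame
h=sub[:,2]; m=h>50; q=q[m];h=h[m]
# tool-x profile
for lo in np.arange(q[:,0].min(),q[:,0].max(),3):
    n=(q[:,0]>=lo)&(q[:,0]<lo+3)
    if n.sum()>2: print(round(lo+1.5,1),n.sum(),'h',h[n].mean().round(1),h[n].std().round(1),'y',np.percentile(q[n,1],[3,50,97]))
b=X.reshape(-1,3); f=c['frame'].reshape(-1,3).astype(int)
m=(abs(b[:,2]-38)<3)&(f[:,0]>f[:,2]*1.4)&(np.hypot(b[:,0]-480,b[:,1]+300)<80)
print(cv2.minAreaRect(b[m][:,:2].astype(np.float32)), cv2.minAreaRect(T.inv().apply(b[m]-s['ee_pos'])[:,:2].astype(np.float32)))
```

```text
[[-0.947  0.32  -0.   ]
 [ 0.32   0.947  0.   ]
 [ 0.001  0.    -1.   ]] [ 568.77  -325.677  218.315]
28.3 49 h 83.7 0.8 y [-10.775  -4.661   1.947]
31.3 57 h 83.9 3.9 y [-10.734  -4.638   2.32 ]
34.3 57 h 83.9 5.2 y [-11.382  -3.754   3.457]
37.3 57 h 84.1 5.4 y [-12.862  -4.59    3.424]
40.3 74 h 85.3 5.8 y [-12.829  -4.583   3.423]
43.3 58 h 84.9 8.0 y [-12.947  -4.539   3.46 ]
46.3 59 h 88.7 0.8 y [-11.29   -3.684   2.235]
49.3 65 h 88.7 1.8 y [-11.255  -5.343   2.244]
52.3 78 h 81.3 4.0 y [-10.68   -3.705   2.103]
55.3 72 h 69.8 3.8 y [-10.867  -4.642   1.589]
58.3 13 h 62.5 0.5 y [-9.812 -4.678  0.446]
((480.333984375, -301.27081298828125), (49.7830924987793, 128.71417236328125), 71.47882080078125) ((91.4994888305664, -5.1915130615234375), (49.783111572265625, 128.713623046875), 89.85250091552734)
```

Run:
```python
from h import *
np.set_printoptions(suppress=True,precision=1)
c=load('wrist'); X=cloud(c); s=env.get_state(); w,x,y,z=s['tool_rot']; T=Ro.from_quat([x,y,z,w])
for v in range(108,128): 
    P=np.nanmedian(X[v,252:257],axis=0); q=T.inv().apply(P-s['ee_pos']); print(v,q[:2],P[2].round(1),end=' | ')
d=load('side')
out=np.zeros((480,800,3),np.uint8)
out[:,:400]=cv2.resize(c['frame'][105:165,230:280,::-1],(400,480),interpolation=cv2.INTER_CUBIC)
out[:,400:]=cv2.resize(d['frame'][247:283,340:370,::-1],(400,480),interpolation=cv2.INTER_CUBIC)
cv2.imwrite('pics/c3.png',out)
```

```text
108 [63.6 -4.8] 38.3 | 109 [62.6 -4.9] 37.4 | 110 [60.4 -5. ] 17.9 | 111 [59.6 -5. ] 20.4 | 112 [58.7 -5. ] 23.2 | 113 [58.1 -4.9] 26.2 | 114 [57.2 -4.9] 28.1 | 115 [56.4 -4.9] 31.9 | 116 [55.8 -4.9] 34.9 | 117 [57.1 -4.7] 62.7 | 118 [56.4 -4.7] 64.9 | 119 [55.8 -4.6] 67.3 | 120 [55.  -4.6] 70.7 | 121 [54.6 -4.6] 72.7 | 122 [53.9 -4.6] 75.5 | 123 [53.2 -4.6] 77.3 | 124 [52.6 -4.6] 79.7 | 125 [52.1 -4.5] 81.9 | 126 [51.5 -4.5] 85.1 | 127 [51.1 -4.5] 87.5 |
```

View pics/c3.png

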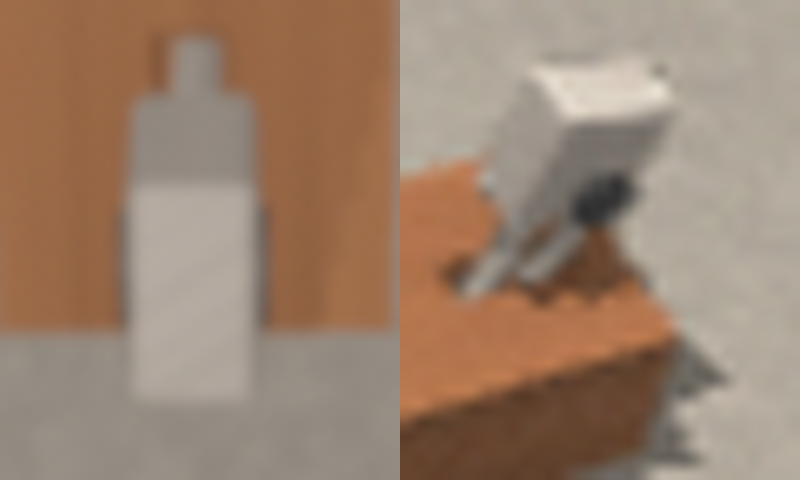

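The crop shows the straight leg on the robot's side of the tab, at (195,65) in the left half and (490,270) in the right. The bow and its eye, at (605,198), are on the far side. The cotter leans about 14° away from the robot, so I tilt the tool to match.

```bash
python3 -m pendant '[[[1,-0.2,3,0,4,0,0.1],[2,-0.4,6,0,8,0,0.1],[3,-0.47,9,0,14,0,0.1],[3,-0.47,9,0,14,0,0.1],[3,-0.47,9,0,14,0,0.1]]]' | grep -E 'ee_pos|rot|ft_force|open'
python3 -m pendant '[[[0,0,0,0,0,0,0.0],[0,0,0,0,0,0,0.0]]]' | grep -E 'ee_pos|rot|ft_force|open'
python3 - <<'E'
from h import *
np.set_printoptions(suppress=True,precision=1)
# target in world: from earlier tool frame
T0=np.array([[-.947,.32,0],[.32,.947,0],[0,0,-1]]); p0=np.array([568.77,-325.68,218.3])
tgt=p0+T0@np.array([44,-4.7,147.8]); print('tgt',tgt)
s=env.get_state(); print(s['ee_pos'],totool(tgt-s['ee_pos']))
E
```

```text
ee_pos: [539.1, -319.6, 127.4]
tool_rot: [-0.121, 0.16, 0.979, 0.02]
ft_force: [0.6, -1.2, 0.4]
opening: 50.0
ee_pos: [540.3, -321.2, 131.0]
tool_rot: [-0.118, 0.161, 0.98, 0.019]
ft_force: [-0.6, -0.3, 0.2]
opening: 45.9
tgt [ 525.6 -316.1   70.5]
[ 540.3 -321.2  131. ] [ 0.8  0.2 62.5]
```

```bash
python3 -m pendant '[[[0,0,1.5,0,0,0,0],[0.05,0,3,0,0,0,0],[0.1,0,4.5,0,0,0,0],[0.1,0,5.7,0,0,0,0],[0.1,0,6.2,0,0,0,0]]]' | grep -E 'ee_pos|rot|ft_force|open'
python3 -m pendant '[[[0,0,0,0,0,0,-0.4],[0,0,0,0,0,0,-0.7],[0,0,0,0,0,0,-0.9],[0,0,0,0,0,0,-1],[0,0,0,0,0,0,-1]]]' 40 | grep -E 'ee_pos|rot|force|open'
python3 -m pendant '[[[0,0,0,0,0,0,-1],[0,0,0,0,0,0,-1],[0,0,0,0,0,0,-1]]]' 40 | grep -E 'ee_pos|rot|force|open'
```

```text
ee_pos: [523.8, -315.8, 68.8]
tool_rot: [-0.12, 0.161, 0.979, 0.02]
ft_force: [-0.4, 0.3, -0.5]
opening: 45.8
ee_pos: [524.4, -316.3, 69.3]
tool_rot: [-0.12, 0.161, 0.979, 0.02]
ft_force: [0.7, -0.1, -0.6]
opening: 15.0
grasp_force: 0.1
ee_pos: [524.3, -316.2, 69.0]
tool_rot: [-0.12, 0.161, 0.979, 0.02]
ft_force: [1.7, -0.6, 2.2]
opening: 13.9
grasp_force: 40.0
```

```bash
python3 -m pendant '[[[0,0,-1,0,0,0,-1],[0,0,-2.5,0,0,0,-1],[0,0,-4,0,0,0,-1],[0,0,-6,0,0,0,-1],[0,0,-8,0,0,0,-1]]]' | grep -E 'ee_pos|rot|ft_force|open'
python3 -m pendant '[[[0,0,-3,0,-4,0,-1],[0,0,-6,0,-9,0,-1],[0,0,-8,0,-14,0,-1],[0,0,-8,0,-14,0,-1],[0,0,-8,0,-14,0,-1]]]' | grep -E 'ee_pos|rot|force|open'
python3 -m pendant '[[[0,0,0,0,0,0,-1],[0,0,0,0,0,0,-1]]]'| grep -E 'ee_pos|rot|force|open'
python3 - <<'E'
from h import *
np.set_printoptions(suppress=True,precision=1)
s=env.get_state(); w,x,y,z=s['tool_rot']; T=Ro.from_quat([x,y,z,w]); print(T.as_matrix().round(3).tolist(),s['ee_pos'])
for n in('scene','side','wrist'):
    c=cap(n); X=cloud(c); q=T.inv().apply(X.reshape(-1,3)-s['ee_pos']).reshape(384,512,3)
    m=(q[...,2]>12)&(q[...,2]<75)&(abs(q[...,0])<35)&(abs(q[...,1])<20)
    print(n,m.sum(),proj(c,s['ee_pos']))
    a=q[m]
    for lo in range(12,75,6):
        b=a[(a[:,2]>=lo)&(a[:,2]<lo+6)]
        if len(b): print(lo,len(b),'x',np.percentile(b[:,0],[5,50,95]),'y',np.percentile(b[:,1],[5,50,95]))
c=load('side'); u,v=proj(c,s['ee_pos']).astype(int)
im1=cv2.resize(c['frame'][v-15:v+35,u-25:u+25,::-1],(400,400),interpolation=cv2.INTER_CUBIC)
c=load('scene'); u,v=proj(c,s['ee_pos']).astype(int)
im2=cv2.resize(c['frame'][v-15:v+35,u-25:u+25,::-1],(400,400),interpolation=cv2.INTER_CUBIC)
cv2.imwrite('pics/g.png',np.hstack([im1,im2]))
E
```

```text
ee_pos: [542.2, -322.1, 147.4]
tool_rot: [-0.121, 0.161, 0.979, 0.02]
ft_force: [-0.2, 0.4, 0.2]
opening: 13.5
ee_pos: [560.5, -328.5, 225.6]
tool_rot: [0.0, 0.162, 0.987, -0.0]
ft_force: [-0.5, 0.4, -0.9]
opening: 13.9
grasp_force: 40.0
ee_pos: [560.2, -328.1, 222.6]
tool_rot: [-0.002, 0.162, 0.987, 0.001]
ft_force: [-0.2, 0.2, -0.8]
opening: 13.6
grasp_force: 40.0
[[-0.947, 0.32, -0.003], [0.32, 0.947, 0.002], [0.003, 0.0, -1.0]] [ 560.2 -328.1  222.6]
scene 26 [165.3 116.4]
18 4 x [-16.2 -12.2  -0.6] y [2.2 4.2 6. ]
24 4 x [-6.9 -0.2  3.4] y [1.4 3.1 5. ]
30 6 x [-11.8  -5.2   2.3] y [0.9 3.9 5.9]
36 5 x [-13.8  -9.6   3.5] y [1.2 2.2 6. ]
42 3 x [-13.4   0.4   3.1] y [1.9 3.3 4.4]
48 3 x [-0.4  1.4  2.3] y [2.3 4.4 5.3]
54 1 x [0.7 0.7 0.7] y [4.3 4.3 4.3]
side 54 [378.6 211.5]
18 3 x [-12.8  -3.   -1.3] y [-2.4 -2.3 -1.5]
24 10 x [-14.6  -1.3   1.9] y [-2.7 -1.6  1.1]
30 10 x [-13.1  -9.8   1.1] y [-2.9 -1.1  2.7]
36 9 x [-13.1  -2.1   1.1] y [-2.9 -1.   1.7]
42 8 x [-17.   -7.8   1.5] y [-2.8 -1.2  0.9]
48 7 x [-14.6  -0.1   2. ] y [-2.3 -1.7  0.5]
54 6 x [-3.4 -0.3  1.1] y [-3.1 -1.5  0.8]
60 1 x [0.9 0.9 0.9] y [0.7 0.7 0.7]
wrist 170 [259.4 254.2]
24 10 x [2.2 2.8 3. ] y [-2.4 -0.9  0.3]
30 31 x [0.9 2.2 3. ] y [-3.4 -1.2  1.5]
36 36 x [0.6 2.2 2.8] y [-3.7 -0.6  1.9]
42 34 x [0.2 2.1 2.9] y [-3.8 -1.2  2. ]
48 31 x [0.  2.4 3. ] y [-3.6 -1.2  1.4]
54 24 x [1.7 2.6 3. ] y [-3.2 -1.2  1.5]
60 4 x [1.3 1.9 2.5] y [-2.9  0.1  1.4]
```

View pics/g.png

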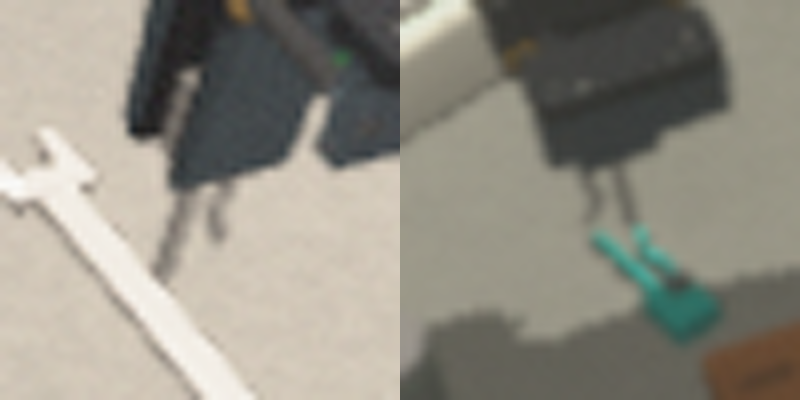

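The cotter is held straight: the leg's axis is at tool x ≈ 0, its foot is about 63.5 mm ahead of the TCP, and the bow is towards tool −x. Next I carry it to above the pin.

```bash
python3 -m pendant '[[[1.7,3.2,0,0,0,0,-1],[3.4,6.4,0,0,0,0,-1],[5.1,9.6,0,0,0,0,-1],[6.8,12.8,0,0,0,0,-1],[8.5,16,0,0,0,0,-1]]]' | grep -E 'ee_pos|rot|ft_force|open'
python3 -m pendant '[[[1.7,3.2,0,0,0,-6,-1],[3.4,6.4,0,0,0,-12,-1],[5.1,9.6,0.5,0,0,-18,-1],[6.8,12.7,1,0,0,-24.4,-1],[6.8,12.7,1,0,0,-24.4,-1]]]' | grep -E 'ee_pos|rot|ft_force|open'
python3 -m pendant '[[[0,0,0,0,0,0,-1],[0,0,0,0,0,0,-1],[0,0,0,0,0,0,-1]]]' | grep -E 'ee_pos|rot|ft_force|open'
python3 - <<'E'
from h import *
c=cap('wrist'); s=env.get_state(); u,v=proj(c,[507,-7,100]).astype(int); print(u,v)
f=c['frame'][:,:,::-1]; v0=max(0,v-90);u0=max(0,u-120)
print(u0,v0); cv2.imwrite('pics/w4.png',cv2.resize(f[v0:v0+180,u0:u0+240],(800,600),interpolation=cv2.INTER_CUBIC))
E
```

```text
ee_pos: [530.7, -148.1, 223.3]
tool_rot: [-0.001, 0.162, 0.987, 0.0]
ft_force: [1.4, -0.0, -0.3]
opening: 14.1
ee_pos: [505.8, -3.4, 212.6]
tool_rot: [-0.001, -0.055, 0.998, 0.0]
ft_force: [-0.5, -0.8, -0.7]
opening: 13.9
ee_pos: [507.9, -8.3, 213.9]
tool_rot: [-0.0, -0.049, 0.999, -0.0]
ft_force: [0.1, -0.0, -1.4]
opening: 13.6
259 190
139 100
```

View pics/w4.png

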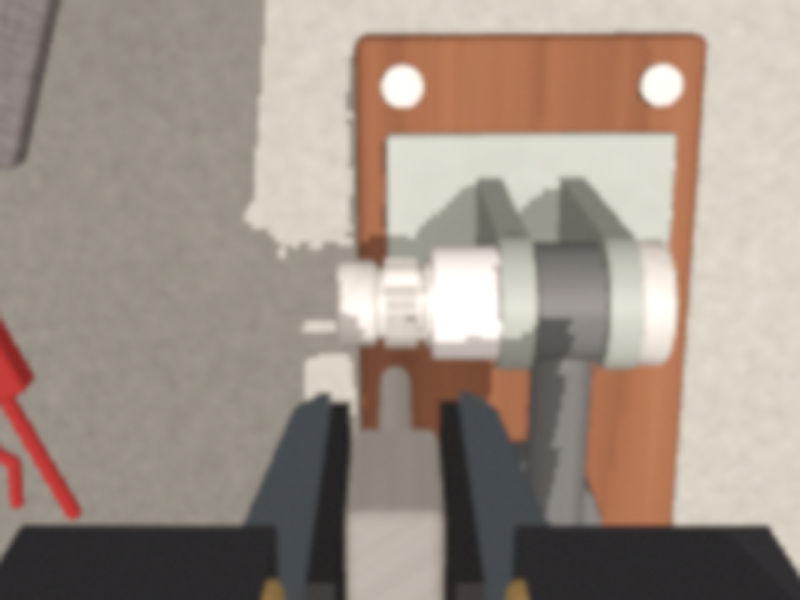

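The wrist view shows the pin home, with its end at column 337 and the sleeve from column 430. The hole's collar is centred at (402,303) and the held leg's foot is at (396,370).

Run:
```python
from h import *
np.set_printoptions(suppress=True,precision=2)
c=load('wrist'); s=env.get_state(); w,x,y,z=s['tool_rot']; T=Ro.from_quat([x,y,z,w]); e=s['ee_pos']
q=T.inv().apply(cloud(c).reshape(-1,3)-e).reshape(384,512,3); W=cloud(c)
P=lambda u,v:(139+u*.3,100+v*.3)
def tp(u,v,z): return T.inv().apply(px(c,*P(u,v),z)-e)
print('yaw',T.as_matrix()[:2,1],e)
print('hole top',tp(402,303,108),'pin end',tp(337,303,108),'sleeve edge',tp(430,303,110),'cheek',tp(503,303,110))
X=W.reshape(-1,3);Q=q.reshape(-1,3)
for lo,hi in((-17,-11),(-11,-7),(-4,2),(5,9),(10,22)):
    m=(Q[:,1]>lo)&(Q[:,1]<hi)&(X[:,2]>97)&(X[:,2]<118)&(Q[:,0]>-18)&(Q[:,0]<25)
    a=Q[m]; h=X[m,2]
    r=least_squares(lambda p:np.hypot(a[:,0]-p[0],h-100)-p[1],[0,12],loss='soft_l1').x; print((lo,hi),m.sum(),'axis x, r',r)
m=(Q[:,2]>20)&(Q[:,2]<75)&(X[:,2]>130)&(abs(Q[:,0])<12)&(abs(Q[:,1])<12); a=Q[m]
for lo in range(24,72,8):
    b=a[(a[:,2]>lo)&(a[:,2]<lo+8)]; print(lo,len(b),np.percentile(b[:,1],[3,50,97]) if len(b) else '',b[:,0].max() if len(b) else '')
print('foot tip',tp(396,368,e[2]-62))
```

```text
yaw [-0.1  1. ] [507.92  -8.4  213.93]
hole top [  2.72   1.24 105.93] pin end [  2.75 -14.66 105.94] sleeve edge [  3.32   8.02 103.93] cheek [  3.29  25.75 103.93]
(-17, -11) 119 axis x, r [ 0.96 10.21]
(-11, -7) 125 axis x, r [ 1.02 10.43]
(-4, 2) 182 axis x, r [2.48 9.  ]
(5, 9) 126 axis x, r [1.55 9.94]
(10, 22) 490 axis x, r [ 1.09 13.71]
24 15 [-2.15 -0.34  1.23] 3.5199862002713878
32 52 [-3.44 -0.63  2.19] 3.5305532935882025
40 45 [-3.52 -0.92  2.31] 3.6336287221679866
48 39 [-3.49 -0.26  1.78] 4.1803491630483895
56 19 [-2.98 -0.92  1.82] 3.7548694740714144
64 0  
foot tip [ 2.06 -0.36 62.  ]
```

```bash
python3 -m pendant '[[[-0.3,0.16,1,0,0,0,-1],[-0.3,0.16,2,0,0,0,-1],[-0.3,0.16,2.8,0,0,0,-1],[-0.3,0.16,3.4,0,0,0,-1],[-0.3,0.16,3.4,0,0,0,-1]]]' | grep -E 'ee_pos|rot|ft_force|open'
python3 -m pendant '[[[0,0,0.1,0,0,0,-1],[0,0,0.2,0,0,0,-1],[0,0,0.3,0,0,0,-1]]]' | grep -E 'ee_pos|ft_force'
python3 -m pendant '[[[0,0,0.1,0,0,0,-1],[0,0,0.2,0,0,0,-1]]]' | grep -E 'ee_pos|ft_force'
```

```text
ee_pos: [509.5, -5.8, 178.1]
tool_rot: [-0.001, -0.05, 0.999, 0.0]
ft_force: [0.2, -0.1, -0.2]
opening: 13.7
ee_pos: [510.7, -5.7, 177.2]
ft_force: [0.7, -0.0, -0.6]
ee_pos: [510.6, -5.6, 175.1]
ft_force: [-0.5, 0.3, -0.8]
```

```bash
for k in 1; do python3 -m pendant '[[[0,0,0.1,0,0,0,-1],[0,0,0.15,0,0,0,-1]]]' | grep -E 'ee_pos|ft_force'
python3 -m pendant '[[[0,0,0.05,0,0,0,-1],[0,0,0.1,0,0,0,-1]]]' | grep -E 'ee_pos|ft_force'; done
```

```text
ee_pos: [510.4, -5.6, 173.4]
ft_force: [-0.5, 0.3, 0.4]
ee_pos: [510.5, -5.7, 172.4]
ft_force: [-0.3, 0.9, 0.1]
```

```bash
python3 -m pendant '[[[0,0,0.1,0,0,0,-1],[0,0,0.15,0,0,0,-1]]]' | grep -E 'ee_pos|ft_force'
python3 -m pendant '[[[0,0,0.05,0,0,0,-1],[0,0,0.1,0,0,0,-1]]]' | grep -E 'ee_pos|ft_force'
```

```text
ee_pos: [510.4, -5.6, 170.8]
ft_force: [-1.3, -0.8, -0.9]
ee_pos: [510.4, -5.6, 169.9]
ft_force: [-0.4, -1.0, -1.0]
```

Still free, so the foot is probably in the mouth already. I keep going down gently.

```bash
python3 -m pendant '[[[0,0,0.1,0,0,0,-1],[0,0,0.15,0,0,0,-1]]]' | grep -E 'ee_pos|ft_force'
python3 -m pendant '[[[0,0,0.1,0,0,0,-1],[0,0,0.15,0,0,0,-1]]]' | grep -E 'ee_pos|ft_force'
```

```text
ee_pos: [510.4, -5.6, 168.3]
ft_force: [0.8, -0.8, -0.2]
ee_pos: [510.4, -5.7, 166.8]
ft_force: [0.0, 1.1, -0.2]
```

```bash
python3 -m pendant '[[[0,0,0.1,0,0,0,-1],[0,0,0.15,0,0,0,-1]]]' | grep -E 'ee_pos|ft_force'
python3 -m pendant '[[[0,0,0.1,0,0,0,-1],[0,0,0.15,0,0,0,-1]]]' | grep -E 'ee_pos|ft_force|torque'
```

```text
ee_pos: [510.4, -5.6, 165.3]
ft_force: [-1.3, -0.2, -0.3]
ee_pos: [510.4, -5.7, 163.8]
ft_force: [-0.6, 0.5, 0.8]
```

```bash
python3 -m pendant '[[[0.1,0,0,0,0,0,-1],[0.15,0,0,0,0,0,-1]]]' | grep -E 'ee_pos|ft_force'
python3 -m pendant '[[[0.1,0,0,0,0,0,-1],[0.15,0,0,0,0,0,-1]]]' | grep -E 'ee_pos|ft_force'
```

```text
ee_pos: [509.1, -5.8, 164.0]
ft_force: [2.9, -0.5, -1.6]
ee_pos: [508.0, -5.9, 164.2]
ft_force: [4.7, 0.9, -3.1]
```

```bash
python3 -m pendant '[[[0.1,0,0,0,0,0,-1],[0.15,0,0,0,0,0,-1]]]' | grep -E 'ee_pos|ft_force'
python3 -m pendant '[[[0,0,0.1,0,0,0,-1],[0,0,0.2,0,0,0,-1]]]' | grep -E 'ee_pos|ft_force'
```

```text
ee_pos: [506.6, -6.1, 164.2]
ft_force: [6.0, 1.5, -3.9]
ee_pos: [506.8, -6.1, 162.5]
ft_force: [4.5, 1.5, 2.3]
```

```bash
python3 -m pendant '[[[0,0,0.1,0,0,0,-1],[0,0,0.2,0,0,0,-1]]]' | grep -E 'ee_pos|ft_force'
python3 -m pendant '[[[0,0,0.1,0,0,0,-1],[0,0,0.2,0,0,0,-1]]]' | grep -E 'ee_pos|ft_force'
python3 -m pendant '[[[0,0,0.1,0,0,0,-1],[0,0,0.2,0,0,0,-1]]]' | grep -E 'ee_pos|ft_force'
```

```text
ee_pos: [506.5, -6.1, 160.2]
ft_force: [3.6, -0.1, 2.8]
ee_pos: [506.1, -6.1, 158.0]
ft_force: [4.7, -0.1, 2.7]
ee_pos: [506.0, -6.1, 155.9]
ft_force: [4.8, 0.7, 1.8]
```

```bash
python3 -m pendant '[[[-0.03,0,0.15,0,0,0,-1],[-0.03,0,0.3,0,0,0,-1]]]' | grep -E 'ee_pos|ft_force'
python3 -m pendant '[[[0,0,0.15,0,0,0,-1],[0,0,0.3,0,0,0,-1]]]' | grep -E 'ee_pos|ft_force'
python3 -m pendant '[[[0,0,0.1,0,0,0,-1],[0,0,0.2,0,0,0,-1]]]' | grep -E 'ee_pos|ft_force|torque|open'
```

```text
ee_pos: [506.1, -6.1, 152.7]
ft_force: [4.0, 0.7, 1.6]
ee_pos: [506.1, -6.1, 149.7]
ft_force: [3.4, 0.6, 0.4]
ee_pos: [506.2, -6.1, 147.8]
ft_force: [2.9, -0.0, 1.1]
opening: 13.5
```

```bash
python3 -m pendant '[[[0,0,0.1,0,0,0,-1],[0,0,0.2,0,0,0,-1],[0,0,0.3,0,0,0,-1]]]' 60 | grep -E 'ee_pos|ft_force'
python3 -m pendant '[[[0,0,0.1,0,0,0,-1],[0,0,0.2,0,0,0,-1],[0,0,0.3,0,0,0,-1]]]' | grep -E 'ee_pos|ft_force'
python3 -m pendant '[[[0,0,0.1,0,0,0,-1],[0,0,0.2,0,0,0,-1]]]' | grep -E 'ee_pos|ft_force|rot|open'
```

```text
ee_pos: [506.2, -6.1, 144.8]
ft_force: [1.9, -0.3, 1.8]
ee_pos: [506.4, -6.1, 142.0]
ft_force: [2.2, 1.6, 6.0]
ee_pos: [506.5, -6.1, 139.9]
tool_rot: [0.0, -0.05, 0.999, -0.0]
ft_force: [5.6, -1.0, 0.9]
opening: 13.9
```

```bash
python3 -m pendant '[[[0,0,0.1,0,0,0,-1],[0,0,0.2,0,0,0,-1]]]' | grep -E 'ee_pos|ft_force'
python3 -m pendant '[[[0,0,0.1,0,0,0,-1],[0,0,0.2,0,0,0,-1]]]' | grep -E 'ee_pos|ft_force'
python3 -m pendant '[[[0,0,0.1,0,0,0,-1],[0,0,0.2,0,0,0,-1]]]' | grep -E 'ee_pos|ft_force|rot|open'
```

```text
ee_pos: [506.8, -6.1, 138.1]
ft_force: [5.1, -0.0, 5.2]
ee_pos: [506.9, -6.1, 136.3]
ft_force: [3.2, 1.2, 11.4]
ee_pos: [507.2, -6.1, 134.7]
tool_rot: [0.001, -0.05, 0.999, -0.0]
ft_force: [2.1, 0.3, 17.1]
opening: 13.8
```

```bash
python3 -m pendant '[[[0,0,0.1,0,0,0,-1],[0,0,0.2,0,0,0,-1]]]' | grep -E 'ee_pos|ft_force'
python3 -m pendant '[[[0,0,0.1,0,0,0,-1],[0,0,0.15,0,0,0,-1]]]' | grep -E 'ee_pos|ft_force'
```

```text
ee_pos: [506.8, -6.1, 132.0]
ft_force: [8.1, -0.4, -3.0]
ee_pos: [506.4, -6.1, 130.0]
ft_force: [6.8, 0.1, -6.4]
```

```bash
python3 -m pendant '[[[0,0,0.1,0,0,0,-1],[0,0,0.15,0,0,0,-1]]]' | grep -E 'ee_pos|ft_force|open'
```

```text
ee_pos: [506.3, -6.1, 128.6]
ft_force: [5.0, 0.1, -0.4]
opening: 13.6
```

```bash
python3 -m pendant '[[[0,0,0.05,0,0,0,-1],[0,0,0.1,0,0,0,-1]]]' | grep -E 'ee_pos|ft_force|open'
python3 -m pendant '[[[0,0,0.05,0,0,0,-1],[0,0,0.1,0,0,0,-1]]]' | grep -E 'ee_pos|ft_force|open'
```

```text
ee_pos: [506.3, -6.1, 127.7]
ft_force: [3.9, 0.6, 0.7]
opening: 13.6
ee_pos: [506.3, -6.1, 126.8]
ft_force: [3.8, 0.5, 1.3]
opening: 14.0
```

```bash
python3 -m pendant '[[[0,0,0.05,0,0,0,-1],[0,0,0.1,0,0,0,-1]]]' | grep -E 'ee_pos|ft_force|open'
python3 -m pendant '[[[-0.03,0,0,0,0,0,-1],[-0.05,0,0,0,0,0,-1]]]' | grep -E 'ee_pos|ft_force'
```

```text
ee_pos: [506.2, -6.1, 125.9]
ft_force: [4.5, 1.0, 0.9]
opening: 13.4
ee_pos: [506.4, -6.0, 125.8]
ft_force: [2.2, 0.2, 0.2]
```

```bash
python3 -m pendant '[[[0,0,0,0,0,0,-0.55],[0,0,0,0,0,0,-0.55],[0,0,0,0,0,0,-0.55],[0,0,0,0,0,0,-0.55]]]' | grep -E 'ee_pos|force|open'
python3 -m pendant '[[[0,0,-0.5,0,0,0,-0.55],[0,0,-1.5,0,0,0,-0.55],[0,0,-3,0,0,0,-0.55],[0,0,-5,0,0,0,-0.55],[0,0,-8,0,0,0,-0.55]]]' | grep -E 'ee_pos|force|open'
python3 -m pendant '[[[0,0,0,0,0,0,-0.55],[0,0,0,0,0,0,-0.55]]]' | grep -E '^t|ee_pos|force|open'
python3 - <<'E'
from h import *
np.set_printoptions(suppress=True,precision=1)
c=cap('wrist'); s=env.get_state(); w,x,y,z=s['tool_rot']; T=Ro.from_quat([x,y,z,w])
X=cloud(c); p=(X-[502.6,33.5,0])@Ro.from_euler('z',np.radians(5.7)).as_matrix()
m=(p[...,2]>118)&(p[...,2]<170)&(abs(p[...,0])<30)&(p[...,1]<-28)&(p[...,1]>-54); a=p[m]; print(m.sum(),a.min(0),a.max(0),np.median(a,0))
f=c['frame'][100:280,139:379,::-1]; d=cap('side'); u,v=proj(d,[507,-7,110]).astype(int)
f=np.hstack([cv2.resize(f,(400,300),interpolation=cv2.INTER_CUBIC),cv2.resize(d['frame'][v-30:v+30,u-40:u+40,::-1],(400,300),interpolation=cv2.INTER_CUBIC)])
cv2.imwrite('pics/end.png',f)
E
```

```text
ee_pos: [506.3, -6.0, 125.7]
ft_force: [0.7, -0.1, 0.2]
opening: 20.8
grasp_force: 0.0
ee_pos: [505.6, -6.0, 206.1]
ft_force: [-1.3, 0.2, -0.8]
opening: 20.6
grasp_force: 0.0
t: 17.67
ee_pos: [507.8, -6.1, 208.2]
tool_rot: [0.002, -0.05, 0.999, -0.0]
ft_force: [0.4, -0.3, -0.5]
opening: 20.6
grasp_force: 0.0
896 [ -9.1 -48.8 118. ] [ 19.3 -32.4 143.9] [  1.6 -40.9 140.2]
```

View pics/end.png

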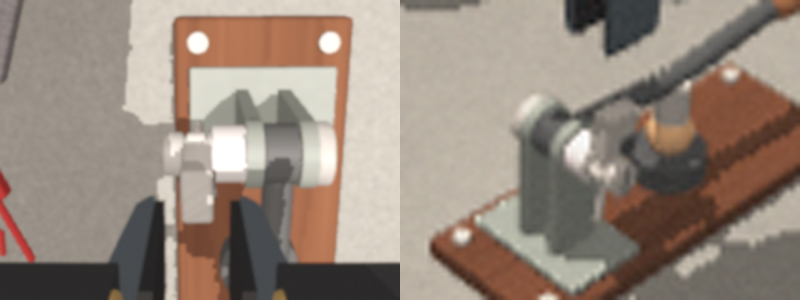

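The wrist view shows the tab standing over the pin end at (197,195), and the side view shows the leg below the pin at (600,205). I check the height against the seated geometry before handing in.

Run:
```python
from h import *
np.set_printoptions(suppress=True,precision=2)
c=load('wrist'); X=cloud(c); p=(X-[502.6,33.5,0])@Ro.from_euler('z',np.radians(5.7)).as_matrix()
m=(p[...,2]>130)&(p[...,2]<170)&(p[...,0]>-6)&(p[...,0]<17)&(p[...,1]<-35.5)&(p[...,1]>-46.5); a=p[m]
r=least_squares(lambda k:k[0]+k[1]*a[:,0]+k[2]*(a[:,1]+41)-a[:,2],[144,0,0],loss='soft_l1').x; t=np.arctan(r[1]); print(r,np.degrees(t),len(a))
print('plane dist from pin axis (44 if seated):',(r[0]-100)*np.cos(t))
```

```text
[141.5   -0.09   0.04] -4.873824319185334 459
plane dist from pin axis (44 if seated): 41.35227548444617
```

```bash
python3 -c "
from cell import env
print(env.close_job())"
```

```text
the job is handed in; nothing more can be done
None
```

I handed the job in with the pin pushed home to its stop and the cotter's leg down through the cross hole. The bow has snapped over the pin, the cotter is seated within about 2 mm, and the gripper has let go and is clear. No verdict came back.

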